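# Clamp the sample rack at the launderette bench

### The arm

A 6-joint arm with a two-finger parallel gripper is mounted at the origin on the work surface. World frame = base frame: x ahead of the robot, y to its left, z up, the work surface at z = 0. Lengths are in mm, angles in degrees, forces in N, time in s.
With the tool pointing down it reaches from about 300 to 850 mm from the base axis. Payload 4.2 kg.
Tool frame: the origin (TCP) lies midway between the tips of the shut fingers; the grasp point (between the pads) lies env.hold_point_z behind it (env.hold_point_z is the distance from the TCP to the grasp point, in mm); z points along the fingers, y is the line along which they close (so a half turn about z gives the same grasp; the last joint's range is limited). The gripper opens to 91 mm and grips with 3 to 60 N. Pads are 32 mm wide; open, the fingers measure 118 mm over their backs; the gripper's body (76 mm by 178 mm) begins 60 mm behind the grasp point.
Start: joints at [-65.374, 18.312, 89.639, -0, 72.044, -1.146], TCP at [250.007, -517.822, 213.976] pointing down, gripper open.
Joint ranges: [-177.97, 177.97], [-48.28, 115.42], [12.27, 149.76], [-77.06, 257.06], [2.81, 150.46], [-146.56, 146.56]. Speed limits (degrees/s): [147.25, 147.25, 180, 180, 180, 180].

### API

Orientations are given as [roll, pitch, yaw] about the fixed x, y, z axes, in that order (R = Rz(yaw) Ry(pitch) Rx(roll)).
In Python, from workcell import env, viewer, spotter gives the robot as it stands.
- The arm moves only by the tool apply_moves, never from a script. Its arguments are lists of equal length, an entry for each row: "delta_pos": the shift along the world's x, y, z normalised to -1 to 1, where 1 is 120 mm, a list of three; "rot": the turn, a rotation vector about the world's x, y, z normalised to -1 to 1, where 1 is 1.5 rad, a list of three; "hand": the opening, from 0 (shut) to 1 (fully open). A call has 1 to 10 rows; each row is the pose to reach, as a shift and turn from the pose commanded when the call began; what a row does not reach only later rows make up. A row lasts 1/12 s, in which the tool goes at most 41.7 mm and 7.16 degrees, less where a joint would pass 70% of its speed; a pose out of reach is approached as far as the arm can. A call with a number of a shift or a turn outside -1 to 1 is refused whole. A call with a gripper value outside its range is refused whole. The fingers move at their own pace and stop on an object; "newtons" is the grip in N (left out, the last holds). Time passes only in rows, so rows that repeat a pose let the fingers close. It gives the time, the measured TCP pose, the force, the opening and the grip force at its end, in the units of the state.
- env.state(): the state, without advancing time (a new reading comes with each control period).
- viewer.grab_frame(name): name is "scene" or "top" or "wrist"; returns a dict with "pixels" (400x640x3 uint8, red, green, blue), "camera_matrix" (3x3 intrinsics, pixels), "k1" (the pictures are not rectified: a ray, as slopes to the right and down, at radius r is drawn at 1 + k1 r^2 times it, then the intrinsics apply), "R" (3x3) and "t" (3): a world point X has camera coordinates R X + t; the wrist camera has in their place "mount" (4x4, takes a point from camera to tool coordinates, whose origin is the TCP and whose axes are the flange's). Camera axes: x right, y down, z forward; pixel columns grow to the right and rows downward; lengths in mm; the calibration is good to about 2 mm. A picture is of the moment at which its call begins: read the wrist's pose just before it. There is no depth.
- env.job_done(): hands the job in; it is judged then, once.
Trained networks look in a picture, given as the dict that the camera call returned (one of the last four; its "shot" number tells which), for a name from the list of things; names that differ only in an ending like _2 or _b are one class to them, and where a whole thing is asked for, a point or a joint stands for the part that bears it (a point fixed in the world has none). Each returns a list of dicts, best first, with "score" (0 to 1); they miss things now and then, are a little off and sometimes report something else, mostly with a low value. They report only what shows in the picture. A call takes as long as a camera call.
- spotter.trace(picture, query): "mask" (400x640 bool, what is visible of it) and "box" ([centre column, centre row, width, height] in pixels, round what is visible of it).
- spotter.landmark_of(picture, query): "position" ([column, row] in pixels: a listed point, or the origin of a listed thing).
The state is a dict: "time_s": time; "qpos": joint angles; "qvel": joint speeds; "effort": joint torques, N m; "ee_pos": TCP position; "ee_rot": TCP orientation; "force": force on the tool from outside, world axes, zero at the start; "torque": the same for the moment, N m; "gripper_width": finger opening in mm; "gripper_force": force on a finger pad.
Only numpy, scipy, OpenCV 4.12 (cv2) and the standard library are available. Lean on these libraries where they do the work, as an engineer would, in place of code of your own. Each camera call takes 0.05 s, during which the arm holds its last target. There are 200 camera calls.

### The job

First press both white flip caps on the sample rack fully shut, one on each vial. Then pump the orange trigger of the bench clamp until its moving jaw has pushed the rack against the fixed jaw and the red sprung face is pressed in about half way - never so far that it bottoms out and crushes the rack - and finish there, still holding the trigger squeezed, because the pressure drops if it is let go. Move the jaw only with the trigger, never by touching the jaw or its rod, and leave the detergent bottle, the jar and the tub alone.

Things in the scene. Friction and masses are not known exactly. Their poses are not given: they have to be found in the camera images.
- clamp: Blue one-hand ratchet bar clamp, 310 mm long, lying on its side, screwed to the bench; origin on the bench in its middle. Its x axis points from pump end to fixed jaw (the way the moving jaw travels); jaws and rack lie on its +y side (y 55 mm), handle and trigger stick out level on its -y side. Pump housing x -130 to -50, y -28 to 22, top z 62 mm. The fixed jaw is 58 mm high.
- handle_grip (a point): Middle of the fixed black handle bar where to take it: bar 12 mm thick (along clamp x), 28 mm high (z 16 to 44 mm), running along clamp y from the housing to y = -140 mm. This point is at clamp x -91, y -94, z 30 mm; its outer side (away from the trigger) is at x -97 mm.
- trigger_grip (a point): Point on the orange trigger bar, 65 mm from its pivot, facing handle_grip on the clamp's +x side: bar 10 mm thick, z 16 to 44 mm. Squeezing draws it 20 mm towards the handle (clamp -x). Over the backs of handle and trigger it measures 47 mm released, 28 mm fully squeezed: both can be straddled from above by fingers that close along clamp x.
- trigger_bar: The orange trigger bar: origin at its pivot (clamp x -65, y -30, z 30 mm), 95 mm long towards clamp -y. At trigger_grip it takes 3 to 5 N to squeeze it against its spring, 3 N more to move the jaw, and 0.65 N more for each newton of pressure on the rack.
- trigger (a joint): Trigger angle, rad: 0 let go, 0.30 fully squeezed; it springs back to 0 when let go, and the jaw stays. Ratchet: each squeeze drives the jaw ahead 42 mm per rad, after up to 5 mm of slack until a tooth is caught. Full strokes gain 10 mm of jaw each (sometimes 5), so several are needed.
- jaw (a joint): Travel of the moving jaw along clamp +x, m (range 0 to 0.060); starts between 0 and 0.018. The rod's friction is 5 N: if the trigger is let go under pressure the jaw slips back until only 1 to 5 N are left.
- jaw_plate: Moving jaw: blue plate 14 x 100 x 46 mm, its front at clamp x = 2 mm + jaw travel, with its toothed steel rod (along clamp y = 0, through the housing, sticking out behind to about x -165 mm). Not to be touched by the robot.
- jaw_face: Red face of the moving jaw, 8 x 50 x 36 mm, standing 12 mm in front of the jaw plate on a yellow spring plunger (gap 2 mm when bottomed).
- face (a point): Centre of the front of the red face, at clamp x = 22 mm + jaw travel - plunger travel, y 55, z 34 mm.
- pad (a joint): How far the red face is pressed in, m: 0 free, 0.010 bottomed out. Spring of 3 N per mm, so half way (0.005) is 15 N.
- fixed_face (a point): Centre of the inner face of the fixed jaw, at clamp x 120, y 55, z 34 mm. The fixed jaw is 20 mm thick and spans clamp y -25 to 115 mm.
- rack: Loose grey sample rack between the jaws: block 60 mm (its x, the way it is clamped, nearly along clamp x) x 96 mm (y) x 40 mm high, 0.35 kg, origin at the centre of its underside; starts 2 to 6 mm short of the fixed jaw. Two vials with white flip caps stand in it at its y +24 (amber) and -24 mm (green), collar tops at z 62 mm.
- cap_a (a joint): Flip cap of the amber vial (rack y +24), rad: 0 shut, starts half open (0.6 to 1.2). White disc 28 mm across, 6 mm thick, with a thumb tab; hinged at rack x +16, z 62.5 mm, its free (-x) side rising as it opens. Stiff hinge: stays where left, shuts with 1 to 2 N. Pressed straight down it jams if above 0.8: push it over towards -x first.
- cap_b (a joint): The same for the green vial (rack y -24).
- cap_a_seat (a point): Centre of the top of the shut cap a: over the middle of the amber vial, 68.5 mm above the bench.
- cap_b_seat (a point): The same for cap b on the green vial.
- detergent: Bystander: blue bottle, 68 mm across, 190 mm high, origin under its centre. Leave it alone.
- stain_jar: Bystander: green jar with white lid, 66 mm across, 85 mm high, origin under its centre. Leave it alone.
- token_tub: Bystander: orange open tub, 84 mm across, 60 mm high, origin under its centre. Leave it alone.

How it is judged (in metres and radians):
On the way, in this order (a step that is already met when the one before it is completed fails the run):
1. both caps pressed shut, before the clamp touches the rack (value of joint each of cap_a, cap_b below 0.15 rad and contact force between jaw_face and rack below 0.3 N), for 0.2 s.
2. the pumped jaw touches the rack (contact force between jaw_face and rack above 1 N), for 0.1 s.
At the end, for the whole second after the job is handed in: Caps shut (0.15 rad); rack flat, square (0.05 rad), against the fixed jaw (3 mm); red face pressed in 2.7 to 8.3 mm, 8 to 25 N on the rack; fingers still hold the trigger (over 2 N, past 0.02 rad) and do not touch the rack; bystanders upright and within 30 mm (value of joint each of cap_a, cap_b below 0.15 rad and value of joint pad between 0.0027 and 0.0083 m and contact force between jaw_face and rack between 8 and 25 N and contact force between rack and clamp above 8 N and x of rack in the frame of clamp above 0.087 m and angle between rack's own z axis and vertical below 0.08 rad and height (world z) of rack below 0.004 m and angle between the x axis of rack and the x axis of clamp, either way round below 0.05 rad and contact force between the fingers and trigger_bar above 2 N and value of joint trigger above 0.02 rad and contact force between the fingers and rack below 0.5 N and distance of each of detergent, stain_jar, token_tub from where it was at the start of the episode below 0.03 m and angle between each of detergent, stain_jar, token_tub's own z axis and vertical below 0.15 rad); the arm keeps its last pose, push and grip.
It fails at once if the rack is crushed: the jaw presses it with more than 28 N (contact force between jaw_face and rack above 28 N).
It fails at once if the robot touches the moving jaw, its face or its rod (contact force between the arm and jaw_plate above 1 N).
It fails at once if the fingers touch the moving jaw, its face or its rod (contact force between the fingers and jaw_plate above 1 N).
It fails at once if a bystander is knocked over or pushed away (not (distance of each of detergent, stain_jar, token_tub from where it was at the start of the episode below 0.03 m and angle between each of detergent, stain_jar, token_tub's own z axis and vertical below 0.15 rad)).
It also fails if it takes over 64 s, if anything falls off the work surface, if the arm or the gripper's body presses on something with over 40 N, if the wrist force passes 120 N, or if a joint passes its speed limit or range.

## Working session

There is one attempt and no reset: what is moved stays moved. The work goes in short steps, Python scripts to look and compute and a tool call to move; the robot and the scene stay as the last step left them, time stands still between calls to the robot, and variables do not carry over. Pictures are saved under pics/ and viewed, at most 10 in all, crops included, and the job is handed in when it is done.

Besides the shell and the picture viewer there is one more tool, called after ">>>" as name(argument=value, ...), one argument or row to a line, values as JSON. apply_moves: Moves the arm, as the interface text tells. Its arguments: {"type":"object","properties":{"delta_pos":{"type":"array"},"rot":{"type":"array"},"hand":{"type":"array"},"newtons":{"type":"number"}},"required":["delta_pos","rot","hand"]}

```bash
ls; mkdir -p pics; cat > h.py <<'E'
import numpy as np, cv2
from workcell import env, viewer, spotter
from scipy.spatial.transform import Rotation as Ro
def cam(f, st=None):
    if 'mount' in f:
        M=np.array(f['mount']); Rt=Ro.from_euler('xyz',st['ee_rot'],degrees=True).as_matrix()
        Rw=Rt@M[:3,:3]; c=Rt@M[:3,3]+np.array(st['ee_pos']); return Rw.T,-Rw.T@c
    return np.array(f['R']),np.array(f['t'])
def ray(f,uv,st=None):
    K=np.array(f['camera_matrix']);R,t=cam(f,st)
    d=np.array([(uv[0]-K[0,2])/K[0,0],(uv[1]-K[1,2])/K[1,1]]);s=d.copy()
    for _ in range(20): s=d/(1+f['k1']*(s@s))
    return -R.T@t, R.T@np.array([s[0],s[1],1.])
def at_z(f,uv,z,st=None):
    o,d=ray(f,uv,st); return o+d*(z-o[2])/d[2]
def proj(f,X,st=None):
    K=np.array(f['camera_matrix']);R,t=cam(f,st);c=R@np.array(X,float)+t;s=c[:2]/c[2];s=s*(1+f['k1']*(s@s))
    return np.array([K[0,0]*s[0]+K[0,2],K[1,1]*s[1]+K[1,2]])
def grab(n):
    st=env.state(); return viewer.grab_frame(n),st
def save(f,name): cv2.imwrite('pics/'+name,f['pixels'][:,:,::-1])
E
python3 - <<'E'
from h import *
st=env.state();print(st,env.hold_point_z)
Z=dict(clamp=0,handle_grip=30,trigger_grip=30,trigger_bar=30,face=34,fixed_face=34,rack=0,cap_a_seat=68.5,cap_b_seat=68.5,cap_a=62.5,detergent=0,stain_jar=0,token_tub=0,jaw_plate=0)
ims=[]
for n in['top','scene']:
    f,s=grab(n);ims.append(f['pixels'])
    save(f,n+'0.png')
    for q,z in Z.items():
        r=spotter.landmark_of(f,q)
        print(n,q,[(round(x['score'],2),np.round(x['position']),np.round(at_z(f,x['position'],z)[:2],1)) for x in r[:2]])
E
```

```text
pics
{'time_s': 0.0, 'qpos': array([-6.53726337e+01,  1.83511789e+01,  8.97045871e+01, -1.82655529e-03,
        7.20427368e+01, -1.14710605e+00]), 'qvel': array([ 0.04660313,  0.02915619,  0.00521943, -0.00395854, -0.01862253,
       -0.01983481]), 'effort': array([-3.82855487e-04, -4.12463415e+01, -2.31976730e+01,  7.27514620e-02,
        4.59356164e-02, -1.41663945e-04]), 'ee_pos': array([ 249.80573656, -517.36286911,  213.13722664]), 'ee_rot': array([-1.79901482e+02, -2.35710319e-04,  2.57750368e+01]), 'force': array([1.18823711, 0.86769904, 0.46930978]), 'torque': array([-0.01001269, -0.04479304, -0.00460234]), 'gripper_force': 0.0, 'gripper_width': 91.07582191987353} 18.8
top clamp [(0.72, array([303., 194.]), array([560.7,  66.7])), (0.46, array([284., 230.]), array([469.8, 117.8]))]
top handle_grip [(0.69, array([270., 232.]), array([462.2, 150.5]))]
top trigger_grip [(0.5, array([284., 227.]), array([475.4, 115.2]))]
top trigger_bar [(0.75, array([284., 203.]), array([536.2, 116.3]))]
top face [(0.66, array([322., 172.]), array([613. ,  17.4]))]
top fixed_face [(0.55, array([350., 171.]), array([612.6, -57.3])), (0.35, array([320., 173.]), array([611. ,  20.3]))]
top rack [(0.96, array([342., 176.]), array([608.3, -36. ])), (0.46, array([345., 182.]), array([590. , -45.2]))]
top cap_a_seat [(0.91, array([344., 159.]), array([638.5, -40.7])), (0.59, array([456., 160.]), array([ 627.8, -321. ]))]
top cap_b_seat [(0.84, array([344., 178.]), array([589.6, -37.6]))]Traceback (most recent call last):
  File "<stdin>", line 9, in <module>
ValueError: it knows: cap_a_seat, cap_b_seat, clamp, detergent, face, fixed_face, handle_grip, jaw_face, jaw_plate, rack, stain_jar, token_tub, trigger_bar, trigger_grip
```

```bash
python3 - <<'E'
from h import *
from scipy.optimize import least_squares
P=dict(clamp=[0,0,0],handle_grip=[-91,-94,30],trigger_bar=[-65,-30,30],fixed_face=[120,55,34])
fs=[];obs=[]
for n in['top','scene']:
    f,s=grab(n);save(f,n+'0.png');fs.append(f)
    for q in P:
        r=spotter.landmark_of(f,q)
        if r: obs.append((f,q,np.array(r[0]['position']),r[0]['score']))
    for q,z in dict(face=34,rack=0,cap_a_seat=68.5,cap_b_seat=68.5,detergent=0,stain_jar=0,token_tub=0,trigger_grip=30).items():
        r=spotter.landmark_of(f,q)
        print(n,q,[(round(x['score'],2),np.round(x['position']),np.round(at_z(f,x['position'],z)[:2],1)) for x in r[:2]])
def W(p,l):
    c,s=np.cos(p[2]),np.sin(p[2]);return [p[0]+c*l[0]-s*l[1],p[1]+s*l[0]+c*l[1],l[2]]
fun=lambda p:np.concatenate([(proj(f,W(p,P[q]))-uv)*sc for f,q,uv,sc in obs])
r=least_squares(fun,[555,65,-1.57],loss='soft_l1',x_scale=[10,10,.1])
print(r.x,np.degrees(r.x[2]))
for o,e in zip(obs,fun(r.x).reshape(-1,2)): print(o[1],o[3],np.round(e,1))
for q in P: print(q,np.round(W(r.x,P[q]),1))
E
```

```text
top face [(0.4, array([322., 173.]), array([611.1,  14.9]))]
top rack [(0.89, array([346., 176.]), array([606.4, -46.3]))]
top cap_a_seat [(0.7, array([344., 158.]), array([640.9, -39.8]))]
top cap_b_seat [(0.85, array([345., 179.]), array([586.3, -39.3])), (0.54, array([320., 172.]), array([605.3,  21. ]))]
top detergent [(0.89, array([455., 164.]), array([ 632.8, -340.3]))]
top stain_jar [(0.83, array([465., 226.]), array([ 465.5, -354.3]))]
top token_tub [(0.71, array([345., 181.]), array([593.8, -43.7])), (0.64, array([171., 174.]), array([626.6, 418.8]))]
top trigger_grip [(0.64, array([285., 230.]), array([465.8, 113.3]))]
scene face [(0.5, array([335., 205.]), array([605.2,  30.5])), (0.45, array([324., 224.]), array([623.6, -51.4]))]
scene rack [(0.97, array([325., 223.]), array([610.9, -29. ]))]
scene cap_a_seat [(0.8, array([330., 218.]), array([640.4, -39.5]))]
scene cap_b_seat [(0.58, array([315., 209.]), array([583.7, -43.8]))]
scene detergent [(0.67, array([263., 296.]), array([ 630.6, -339.7]))]
scene stain_jar [(0.64, array([224., 271.]), array([ 481.3, -357.6])), (0.26, array([263., 297.]), array([ 632.2, -343.9]))]
scene token_tub [(0.69, array([394., 150.]), array([609.9, 402.3]))]
scene trigger_grip [(0.65, array([317., 172.]), array([467.9, 107.1]))]
[562.35689668  54.32675621  -1.60570549] -92.00014757465239
clamp 0.59 [ 2.2 -1.4]
handle_grip 0.62 [ 0.5 -0.3]
trigger_bar 0.53 [0.9 0.1]
fixed_face 0.58 [-0.1  0.7]
clamp 0.78 [-1.  -2.6]
handle_grip 0.73 [  8.3 -31.1]
trigger_bar 0.47 [-1.   0.7]
fixed_face 0.89 [ 2.2 -0.6]
clamp [562.4  54.3   0. ]
handle_grip [471.6 148.6  30. ]
trigger_bar [534.6 120.3  30. ]
fixed_face [613.1 -67.5  34. ]
```

View pics/top0.png

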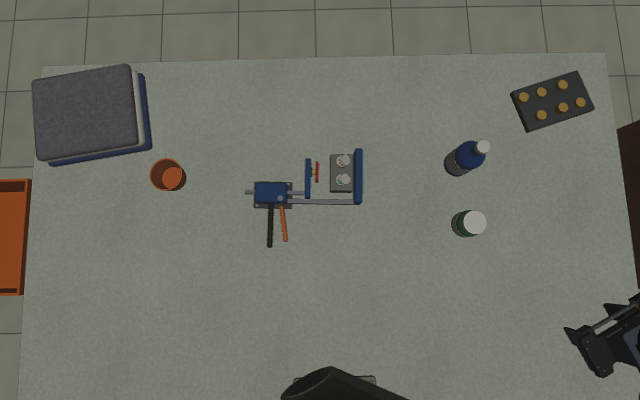

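View pics/scene0.png

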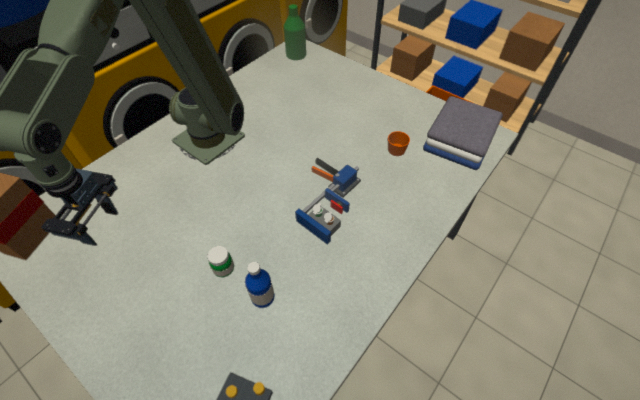

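>>> apply_moves(
  delta_pos=[
    [0.13,0.2,0.3],
    [0.26,0.45,0.6],
    [0.4,0.7,0.8],
    [0.52,0.87,0.9],
  ],
  rot=[
    [0,0,-0.016],
    [0,0,-0.03],
    [0,0,-0.05],
    [0,0,-0.065],
  ],
  hand=[1,1,1,1],
)

```text
time_s: 2.13
ee_pos: [312.7, -412.9, 324.4]
ee_rot: [179.8, -0.0, 20.0]
force: [2.0, 0.4, 0.0]
gripper_width: 91.1
gripper_force: 0.0
```

>>> apply_moves(
  delta_pos=[
    [0.13,0.22,0],
    [0.26,0.44,0],
    [0.4,0.66,0],
    [0.52,0.87,0],
  ],
  rot=[
    [0,0,-0.016],
    [0,0,-0.03],
    [0,0,-0.05],
    [0,0,-0.065],
  ],
  hand=[0.5,0,0,0],
)

```text
time_s: 2.47
ee_pos: [375.5, -307.5, 322.3]
ee_rot: [180.0, -0.0, 14.5]
force: [0.7, 0.2, 0.3]
gripper_width: 67.3
gripper_force: 0.0
```

>>> apply_moves(
  delta_pos=[
    [0.13,0.22,0],
    [0.26,0.44,0],
    [0.4,0.66,0],
    [0.52,0.87,0],
  ],
  rot=[
    [0,0,-0.016],
    [0,0,-0.03],
    [0,0,-0.05],
    [0,0,-0.065],
  ],
  hand=[0,0,0,0],
)

```text
time_s: 2.8
ee_pos: [437.9, -203.1, 322.1]
ee_rot: [180.0, -0.0, 8.9]
force: [1.2, 0.1, 0.2]
gripper_width: 40.6
gripper_force: 0.0
```

>>> apply_moves(
  delta_pos=[
    [0.13,0.22,0],
    [0.26,0.44,0],
    [0.4,0.66,0],
    [0.52,0.87,0],
  ],
  rot=[
    [0,0,-0.016],
    [0,0,-0.03],
    [0,0,-0.05],
    [0,0,-0.065],
  ],
  hand=[0,0,0,0],
)

```text
time_s: 3.13
ee_pos: [500.4, -98.6, 322.1]
ee_rot: [180.0, -0.0, 3.4]
force: [-0.4, -0.1, -0.1]
gripper_width: 14.0
gripper_force: 0.0
```

>>> apply_moves(
  delta_pos=[
    [0.13,0.22,0],
    [0.26,0.44,0],
    [0.4,0.66,0],
    [0.45,0.87,0],
    [0.45,0.87,0],
  ],
  rot=[
    [0,0,-0.016],
    [0,0,-0.03],
    [0,0,-0.05],
    [0,0,-0.063],
    [0,0,-0.063],
  ],
  hand=[0,0,0,0,0],
)

```text
time_s: 3.55
ee_pos: [554.7, 8.3, 321.3]
ee_rot: [-179.9, 0.0, -1.8]
force: [0.0, -0.7, -0.0]
gripper_width: 0.5
gripper_force: 0.0
```

```bash
cat > fit.py <<'E'
from h import *
from scipy.optimize import least_squares
P=dict(clamp=[0,0,0],handle_grip=[-91,-94,30],trigger_bar=[-65,-30,30],fixed_face=[120,55,34])
def W(p,l):
    c,s=np.cos(p[2]),np.sin(p[2]);return [p[0]+c*l[0]-s*l[1],p[1]+s*l[0]+c*l[1],l[2]]
E
python3 - <<'E'
from fit import *
f,s=grab('wrist');save(f,'w1.png')
print(s['ee_pos'],s['ee_rot'],np.round(f['mount'],2))
obs=[]
for q,z in dict(clamp=0,handle_grip=30,trigger_bar=30,fixed_face=34,trigger_grip=30,face=34,rack=0,cap_a_seat=68.5,cap_b_seat=68.5,jaw_plate=23).items():
    r=spotter.landmark_of(f,q)
    print(q,[(round(x['score'],2),np.round(x['position']),np.round(at_z(f,x['position'],z,s)[:2],1)) for x in r[:2]])
    if q in P and r: obs.append((q,np.array(r[0]['position'])))
fun=lambda p:np.concatenate([proj(f,W(p,P[q]),s)-uv for q,uv in obs])
r=least_squares(fun,[562,54,-1.6],loss='soft_l1',x_scale=[10,10,.1])
print(r.x,np.degrees(r.x[2]),fun(r.x).round(1))
for q in P: print(q,np.round(W(r.x,P[q]),1),np.round(proj(f,W([562.4,54.3,-1.6057],P[q]),s)))
E
```

```text
[554.73011396   8.31869671 321.33061027] [-1.79858348e+02  2.60017819e-02 -1.76342234e+00] [[  -0.     -0.97   -0.23   63.88]
 [   1.     -0.     -0.     -0.28]
 [  -0.     -0.23    0.97 -169.95]
 [   0.      0.      0.      1.  ]]
clamp [(0.84, array([284., 156.]), array([560.6,  57.1])), (0.46, array([374., 118.]), array([609.9, -70.5]))]
handle_grip [(0.94, array([219., 223.]), array([471.3, 152.1]))]
trigger_bar [(0.6, array([236., 181.]), array([531.9, 122.1]))]
fixed_face [(0.58, array([373., 118.]), array([609.7, -63.5]))]
trigger_grip [(0.81, array([243., 225.]), array([467.8, 118.2])), (0.16, array([343., 118.]), array([611.2, -25.4]))]
face [(0.64, array([302., 118.]), array([612.3,  27.6])), (0.49, array([350., 140.]), array([581.9, -33.2]))]
rack [(0.61, array([344., 120.]), array([608.2, -28.6]))]
cap_a_seat [(0.97, array([353.,  98.]), array([634.7, -34.5]))]
cap_b_seat [(0.58, array([349., 139.]), array([586.2, -29.1]))]
jaw_plate [(0.98, array([289., 157.]), array([561.6,  49.1]))]
[560.10453499  57.27704761  -1.61285237] -92.40963371178363 [-0.1  0.3  0.   0.9 -1.1 -0.6  1.1 -0.3]
clamp [560.1  57.3   0. ] [286. 154.]
handle_grip [470.  152.1  30. ] [221. 223.]
trigger_bar [532.9 123.5  30. ] [237. 179.]
fixed_face [610.  -64.9  34. ] [376. 115.]
```

View pics/w1.png

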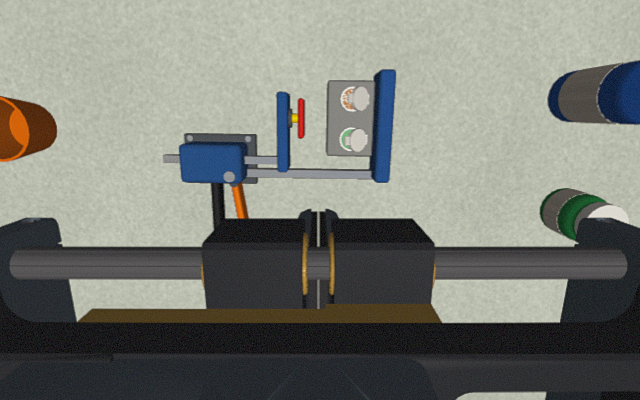

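>>> apply_moves(
  delta_pos=[
    [0.07,-0.17,-0.25],
    [0.14,-0.34,-0.5],
    [0.2,-0.5,-0.75],
    [0.26,-0.67,-1],
    [0.26,-0.67,-1],
  ],
  rot=[
    [0,0,0],
    [0,0,0],
    [0,0,0],
    [0,0,0],
    [0,0,0],
  ],
  hand=[0,0,0,0,0],
)

```text
time_s: 4.52
ee_pos: [582.1, -79.1, 195.4]
ee_rot: [180.0, 0.6, -2.2]
force: [-0.2, 0.3, -0.6]
gripper_width: 0.4
gripper_force: 0.0
```

```bash
python3 - <<'E'
from fit import *
f,s=grab('wrist');save(f,'w2.png')
print(s['ee_pos'],s['ee_rot'])
for q,z in dict(fixed_face=34,face=34,rack=0,cap_a_seat=68.5,cap_b_seat=68.5).items():
    r=spotter.landmark_of(f,q)
    print(q,[(round(x['score'],2),np.round(x['position']),np.round(at_z(f,x['position'],z,s)[:2],1)) for x in r[:2]])
E
```

```text
[582.11680873 -79.09701545 195.44419898] [179.96772416   0.64224684  -2.15892434]
fixed_face [(0.65, array([302., 152.]), array([608.7, -64.3]))]
face [(0.77, array([209., 151.]), array([612.8,  25.1]))]
rack [(0.79, array([273., 146.]), array([611.2, -32.6])), (0.42, array([264., 181.]), array([574.8, -19.6]))]
cap_a_seat [(0.65, array([263., 129.]), array([632.8, -34.2]))]
cap_b_seat [(0.85, array([267., 182.]), array([587.4, -33.9])), (0.67, array([261., 131.]), array([631.7, -32. ]))]
```

View pics/w2.png

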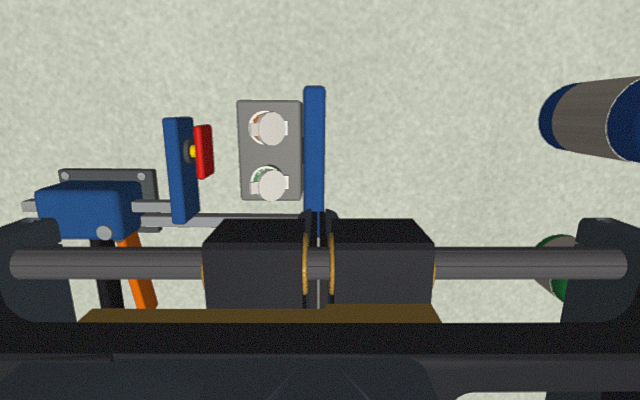

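>>> apply_moves(
  delta_pos=[
    [0,-0.03,-0.3],
    [0,-0.03,-0.6],
    [0,-0.03,-0.85],
    [0,-0.03,-1],
    [0,-0.03,-1],
    [0,-0.03,-1],
  ],
  rot=[
    [0,0,0],
    [0,0,0],
    [0,0,0],
    [0,0,0],
    [0,0,0],
    [0,0,0],
  ],
  hand=[0,0,0,0,0,0],
)

```text
time_s: 5.32
ee_pos: [585.2, -79.3, 82.7]
ee_rot: [180.0, -0.0, -1.9]
force: [0.7, 0.3, 1.0]
gripper_width: 0.5
gripper_force: 0.0
```

>>> apply_moves(
  delta_pos=[
    [0,0.06,0],
    [0,0.12,0],
    [0,0.18,0],
    [0,0.23,0],
    [0,0.25,0],
  ],
  rot=[
    [0,0,0],
    [0,0,0],
    [0,0,0],
    [0,0,0],
    [0,0,0],
  ],
  hand=[0,0,0,0,0],
)

```text
time_s: 5.73
ee_pos: [585.1, -48.5, 82.8]
ee_rot: [-180.0, -0.1, -1.9]
force: [0.5, -1.4, -0.0]
gripper_width: -0.0
gripper_force: 0.0
```

>>> apply_moves(
  delta_pos=[
    [0,0.03,-0.02],
    [0,0.07,-0.04],
    [0,0.1,-0.06],
    [0,0.13,-0.08],
    [0,0.15,-0.1],
    [0,0.15,-0.1],
  ],
  rot=[
    [0,0,0],
    [0,0,0],
    [0,0,0],
    [0,0,0],
    [0,0,0],
    [0,0,0],
  ],
  hand=[0,0,0,0,0,0],
)

```text
time_s: 6.23
ee_pos: [584.4, -31.3, 69.2]
ee_rot: [-180.0, 0.1, -2.0]
force: [0.1, 0.7, -0.5]
gripper_width: 0.3
gripper_force: 0.0
```

>>> apply_moves(
  delta_pos=[
    [0,0,-0.01],
    [0,0,-0.02],
    [0,0,-0.02],
  ],
  rot=[
    [0,0,0],
    [0,0,0],
    [0,0,0],
  ],
  hand=[0,0,0],
)

```text
time_s: 6.48
ee_pos: [584.7, -31.6, 68.7]
ee_rot: [-180.0, -0.0, -2.0]
force: [-2.4, 2.0, 7.1]
gripper_width: 0.8
gripper_force: 3.7
```

>>> apply_moves(
  delta_pos=[
    [0,0,-0.01],
    [0,0,-0.01],
    [0,0,0.15],
    [0,0,0.3],
    [0,-0.2,0.3],
    [0.15,-0.38,0.3],
    [0.3,-0.38,0.3],
    [0.39,-0.38,0.2],
    [0.39,-0.38,0.12],
    [0.39,-0.38,0.12],
  ],
  rot=[
    [0,0,0],
    [0,0,0],
    [0,0,0],
    [0,0,0],
    [0,0,0],
    [0,0,0],
    [0,0,0],
    [0,0,0],
    [0,0,0],
    [0,0,0],
  ],
  hand=[0,0,0,0,0,0,0,0,0,0],
)

```text
time_s: 7.32
ee_pos: [629.6, -77.4, 79.2]
ee_rot: [-180.0, 0.3, -2.0]
force: [-0.3, 0.3, -0.5]
gripper_width: 0.3
gripper_force: 0.0
```

>>> apply_moves(
  delta_pos=[
    [0,0.06,0],
    [0,0.12,0],
    [0,0.18,0],
    [0,0.22,0],
    [0,0.24,0],
  ],
  rot=[
    [0,0,0],
    [0,0,0],
    [0,0,0],
    [0,0,0],
    [0,0,0],
  ],
  hand=[0,0,0,0,0],
)

```text
time_s: 7.73
ee_pos: [631.6, -47.3, 82.6]
ee_rot: [-180.0, -0.0, -1.9]
force: [-0.4, 1.1, 0.1]
gripper_width: 0.4
gripper_force: 0.0
```

>>> apply_moves(
  delta_pos=[
    [0,0.03,-0.02],
    [0,0.07,-0.04],
    [0,0.1,-0.06],
    [0,0.13,-0.08],
    [0,0.14,-0.1],
    [0,0.14,-0.1],
  ],
  rot=[
    [0,0,0],
    [0,0,0],
    [0,0,0],
    [0,0,0],
    [0,0,0],
    [0,0,0],
  ],
  hand=[0,0,0,0,0,0],
)

```text
time_s: 8.23
ee_pos: [631.2, -31.4, 69.2]
ee_rot: [-180.0, 0.1, -2.0]
force: [0.1, 0.3, -0.4]
gripper_width: 0.3
gripper_force: 0.0
```

>>> apply_moves(
  delta_pos=[
    [0,0,-0.01],
    [0,0,-0.02],
    [0,0,-0.02],
  ],
  rot=[
    [0,0,0],
    [0,0,0],
    [0,0,0],
  ],
  hand=[0,0,0],
)

```text
time_s: 8.48
ee_pos: [631.5, -31.7, 68.7]
ee_rot: [-180.0, -0.0, -2.0]
force: [-2.3, 1.2, 6.3]
gripper_width: 0.3
gripper_force: 3.3
```

>>> apply_moves(
  delta_pos=[
    [0,0,-0.01],
    [0,0,-0.01],
    [0,0,0.2],
    [0,0,0.5],
    [-0.1,0.1,0.75],
    [-0.35,0.3,1],
    [-0.6,0.5,1],
    [-0.85,0.7,1],
    [-0.9,0.75,1],
  ],
  rot=[
    [0,0,0],
    [0,0,0],
    [0,0,0],
    [0,0,0],
    [0,0,0],
    [0,0,0],
    [0,0,0],
    [0,0,0],
    [0,0,0],
  ],
  hand=[0,0,0,0,0,0,0,0,0],
)

```text
time_s: 9.23
ee_pos: [518.7, 60.5, 188.3]
ee_rot: [-179.9, 0.2, -1.9]
force: [-0.8, -0.2, 0.2]
gripper_width: 0.6
gripper_force: 0.0
```

>>> apply_moves(
  delta_pos=[
    [-0.25,0.2,0.2],
    [-0.5,0.4,0.4],
    [-0.75,0.55,0.5],
    [-0.85,0.6,0.5],
    [-0.85,0.6,0.5],
    [-0.85,0.6,0.5],
  ],
  rot=[
    [0,0,0],
    [0,0,0],
    [0,0,0],
    [0,0,0],
    [0,0,0],
    [0,0,0],
  ],
  hand=[0.2,0.4,0.6,0.8,1,1],
)

```text
time_s: 9.73
ee_pos: [421.8, 130.0, 247.5]
ee_rot: [180.0, -0.1, -1.9]
force: [-0.2, 0.3, 0.6]
gripper_width: 37.6
gripper_force: 0.0
```

```bash
python3 - <<'E'
from fit import *
P['trigger_bar']=[-65,-30,30]
obs=[];
f,s=grab('wrist');save(f,'w3.png')
print(s['ee_pos'],s['ee_rot'],s['gripper_width'])
for q,z in dict(clamp=0,handle_grip=30,trigger_bar=30,fixed_face=34,trigger_grip=30,face=34,rack=0,cap_a_seat=68.5,cap_b_seat=68.5).items():
    r=spotter.landmark_of(f,q)
    print(q,[(round(x['score'],2),np.round(x['position']),np.round(at_z(f,x['position'],z,s)[:2],1)) for x in r[:2]])
    if q in P and r: obs.append((q,np.array(r[0]['position'])))
fun=lambda p:np.concatenate([proj(f,W(p,P[q]),s)-uv for q,uv in obs])
r=least_squares(fun,[562,54,-1.6],loss='soft_l1',x_scale=[10,10,.1])
print(r.x,np.degrees(r.x[2]),fun(r.x).round(1))
for q in P: print(q,np.round(W(r.x,P[q]),1))
print(W(r.x,[-73,-94,30]))
E
```

```text
[421.76167316 130.04437385 247.45127737] [ 1.79966153e+02 -6.14130965e-02 -1.91853327e+00] 37.595738595667044
clamp [(0.89, array([379.,  46.]), array([557.8,  56.4]))]
handle_grip [(0.66, array([299., 128.]), array([470.1, 149.7]))]
trigger_bar [(0.87, array([322.,  66.]), array([534. , 121.9]))]
fixed_face []
trigger_grip [(0.98, array([329., 129.]), array([467.9, 116.1]))]
face []
rack []
cap_a_seat []
cap_b_seat []
[559.63716263  55.47190979  -1.61811306] -92.71104932931487 [ 0.8 -1.8 -1.   0.1  0.1  1.2]
clamp [559.6  55.5   0. ]
handle_grip [470.  150.8  30. ]
trigger_bar [532.7 121.8  30. ]
fixed_face [608.9 -67.   34. ]
[np.float64(469.19520310950986), np.float64(132.8363199464585), 30]
```

View pics/w3.png

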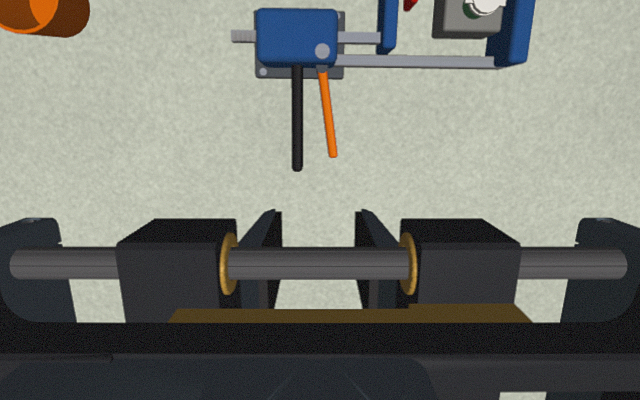

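>>> apply_moves(
  delta_pos=[
    [0.13,0.04,-0.2],
    [0.26,0.08,-0.5],
    [0.4,0.115,-0.8],
    [0.4,0.115,-1],
    [0.4,0.115,-1],
    [0.4,0.115,-1],
  ],
  rot=[
    [0,0,-0.009],
    [0,0,-0.009],
    [0,0,-0.009],
    [0,0,-0.009],
    [0,0,-0.009],
    [0,0,-0.009],
  ],
  hand=[1,1,1,1,1,1],
)

```text
time_s: 10.73
ee_pos: [469.0, 143.7, 126.9]
ee_rot: [179.9, 0.2, -2.8]
force: [0.2, -0.5, 0.8]
gripper_width: 91.4
gripper_force: 0.0
```

>>> apply_moves(
  delta_pos=[
    [0,0,-0.1],
    [0,0,-0.25],
    [0,0,-0.25],
  ],
  rot=[
    [0,0,0],
    [0,0,0],
    [0,0,0],
  ],
  hand=[1,1,1],
)

```text
time_s: 10.98
ee_pos: [468.9, 143.8, 97.6]
ee_rot: [180.0, 0.1, -2.8]
force: [-0.6, -0.8, -0.5]
gripper_width: 91.5
gripper_force: 0.0
```

```bash
python3 - <<'E'
from fit import *
f,s=grab('wrist')
print(s['time_s'],s['ee_pos'],s['ee_rot'],s['gripper_width'],s['force'])
g,_=grab('scene')
a=f['pixels'];b=cv2.resize(g['pixels'][180:250,280:380],(640,448),interpolation=cv2.INTER_CUBIC)
cv2.imwrite('pics/x1.png',cv2.resize(np.vstack([a[:,:,::-1],b[:,:,::-1]]),(448,594)))
E
```

```text
10.9833 [468.90147579 143.75952821  97.58430903] [ 1.79971264e+02  6.34713655e-02 -2.75969926e+00] 91.47471775356651 [-0.60808323 -0.76958692 -0.52387591]
```

View pics/x1.png

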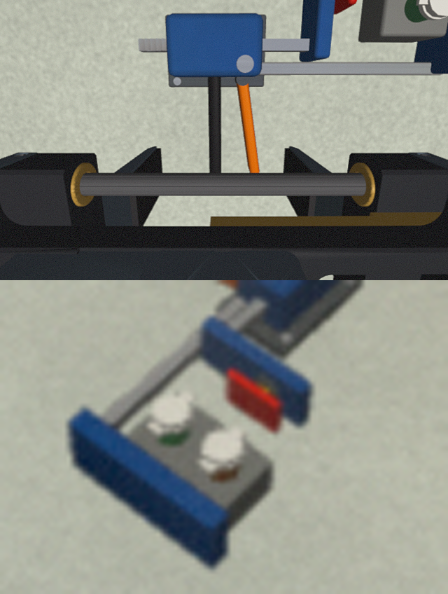

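```bash
python3 - <<'E'
from fit import *
g,_=grab('scene'); im=cv2.resize(g['pixels'][190:240,290:360],(700,500),interpolation=cv2.INTER_CUBIC)[:,:,::-1].copy()
for c in [(587,-33),(634,-33)]:
  for z,col in((68.5,(0,0,255)),(62.5,(255,0,0))):
    pts=[((proj(g,[c[0]+14*np.cos(a),c[1]+14*np.sin(a),z])-[290,190]+.5)*10) for a in np.linspace(0,6.28,40)]
    cv2.polylines(im,[np.int32(pts)],True,col,1)
cv2.imwrite('pics/x2.png',im)
E
```

```text
(no output)
```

View pics/x2.png

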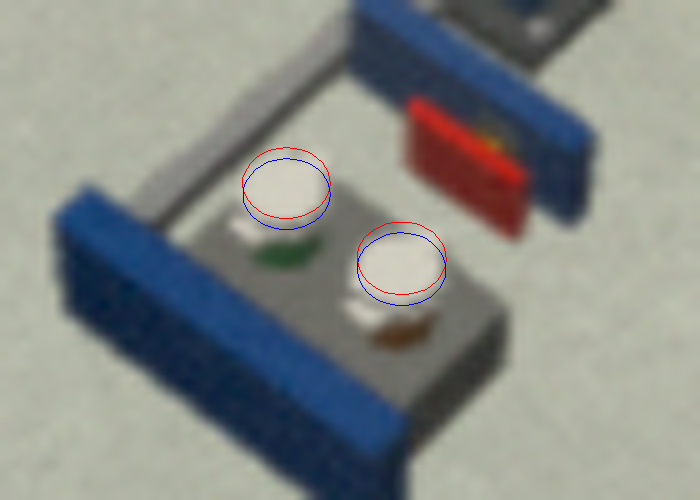

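The overlay circles fit the white discs at about (286,188) and (401,264) in the crop. Both caps lie flat, so they are shut. Next I lower onto the handle and trigger.

>>> apply_moves(
  delta_pos=[
    [0,0,-0.2],
    [0,0,-0.4],
    [0,0,-0.6],
    [0,0,-0.69],
    [0,0,-0.69],
    [0,0,-0.69],
  ],
  rot=[
    [0,0,0],
    [0,0,0],
    [0,0,0],
    [0,0,0],
    [0,0,0],
    [0,0,0],
  ],
  hand=[1,1,1,1,0.85,0.8],
  newtons=16,
)

```text
time_s: 11.63
ee_pos: [470.5, 144.2, 15.8]
ee_rot: [-180.0, -0.1, -2.8]
force: [0.8, 0.5, -0.1]
gripper_width: 80.5
gripper_force: 0.0
```

>>> apply_moves(
  delta_pos=[
    [0,0,0],
    [0,0,0],
    [0,0,0],
    [0,0,0],
  ],
  rot=[
    [0,0,0],
    [0,0,0],
    [0,0,0],
    [0,0,0],
  ],
  hand=[0.75,0.7,0.65,0.65],
)

```text
time_s: 11.97
ee_pos: [470.1, 143.1, 16.1]
ee_rot: [179.9, -0.1, -2.7]
force: [-0.4, -5.8, 4.4]
gripper_width: 59.4
gripper_force: 2.7
```

>>> apply_moves(
  delta_pos=[
    [0,0,0],
    [0,0,0],
    [0,0,0],
    [0,0,0],
  ],
  rot=[
    [0,0,0],
    [0,0,0],
    [0,0,0],
    [0,0,0],
  ],
  hand=[0.6,0.55,0.5,0.5],
)

```text
time_s: 12.3
ee_pos: [469.4, 142.9, 15.9]
ee_rot: [179.9, -0.0, -2.7]
force: [-0.4, -5.8, 4.1]
gripper_width: 45.6
gripper_force: 2.9
```

>>> apply_moves(
  delta_pos=[
    [0,0,0],
    [0,0,0],
    [0,0,0],
    [0,0,0],
  ],
  rot=[
    [0,0,0],
    [0,0,0],
    [0,0,0],
    [0,0,0],
  ],
  hand=[0.45,0.4,0.35,0.35],
)

```text
time_s: 12.63
ee_pos: [469.1, 142.0, 15.9]
ee_rot: [179.8, 0.0, -2.7]
force: [-1.6, -9.2, 4.8]
gripper_width: 31.7
gripper_force: 4.8
```

>>> apply_moves(
  delta_pos=[
    [0,0,0],
    [0,0,0],
    [0,0,0],
  ],
  rot=[
    [0,0,0],
    [0,0,0],
    [0,0,0],
  ],
  hand=[0.32,0.3,0.3],
)

```text
time_s: 12.88
ee_pos: [469.1, 142.9, 15.8]
ee_rot: [179.9, 0.0, -2.7]
force: [-2.9, -5.2, 6.4]
gripper_width: 29.0
gripper_force: 15.8
```

```bash
cat > face.py <<'E'
from fit import *
C=[559.6,55.5,-1.618]
s=env.state();print(s['time_s'],s['ee_pos'].round(1),s['force'].round(1),s['gripper_width'],s['gripper_force'])
def cx(w): d=np.array(w[:2])-C[:2]; return d@[np.cos(C[2]),np.sin(C[2])]
for n in('top','scene'):
    f,_=grab(n)
    for q,z in dict(face=34,fixed_face=34,rack=0,jaw_face=34).items():
        r=spotter.landmark_of(f,q); m=spotter.trace(f,q) if q in('jaw_face','rack') else []
        print(n,q,[(round(x['score'],2),round(cx(at_z(f,x['position'],z)),1)) for x in r[:2]],[ (round(x['score'],2),np.round(x['box'],1)) for x in m[:1]])
E
python3 face.py
```

```text
12.8833 [469.1 142.9  15.8] [-2.9 -5.2  6.4] 29.031078324445456 15.814067563042045
top face [(0.66, np.float64(50.2))] []
top fixed_face [(0.76, np.float64(109.9))] []
top rack [(0.59, np.float64(89.7)), (0.47, np.float64(-364.9))] [(0.72, array([345.6, 172.2,  26.5,  37.4]))]
top jaw_face [] [(0.4, array([321.1, 172.4,   9.8,  15.7]))]
scene face [(0.4, np.float64(53.3))] []
scene fixed_face [(0.95, np.float64(128.1))] []
scene rack [(0.91, np.float64(88.0)), (0.64, np.float64(-358.0))] [(0.95, array([324.9, 218.3,  36. ,  25.8]))]
scene jaw_face [(0.62, np.float64(45.6))] [(0.62, array([258. , 283.4,  30.3,  46.5]))]
```

>>> apply_moves(
  delta_pos=[
    [0,0,0],
    [0,0,0],
    [0,0,0],
    [0,0,0],
    [0,0,0],
    [0,0,0],
    [0,0,0],
  ],
  rot=[
    [0,0,0],
    [0,0,0],
    [0,0,0],
    [0,0,0],
    [0,0,0],
    [0,0,0],
    [0,0,0],
  ],
  hand=[0.4,0.5,0.6,0.7,0.8,0.8,0.8],
)

```text
time_s: 14.17
ee_pos: [470.0, 144.2, 14.8]
ee_rot: [-180.0, -0.0, -2.8]
force: [-0.3, -0.5, 0.1]
gripper_width: 71.8
gripper_force: 0.2
```

>>> apply_moves(
  delta_pos=[
    [0,0,0],
    [0,0,0],
    [0,0,0],
    [0,0,0],
    [0,0,0],
    [0,0,0],
    [0,0,0],
  ],
  rot=[
    [0,0,0],
    [0,0,0],
    [0,0,0],
    [0,0,0],
    [0,0,0],
    [0,0,0],
    [0,0,0],
  ],
  hand=[0.7,0.65,0.6,0.55,0.5,0.45,0.45],
)

```text
time_s: 14.75
ee_pos: [468.1, 142.3, 14.6]
ee_rot: [179.8, 0.2, -2.7]
force: [-1.5, -8.7, 4.0]
gripper_width: 41.5
gripper_force: 4.4
```

>>> apply_moves(
  delta_pos=[
    [0,0,0],
    [0,0,0],
    [0,0,0],
  ],
  rot=[
    [0,0,0],
    [0,0,0],
    [0,0,0],
  ],
  hand=[0.42,0.39,0.36],
)

```text
time_s: 15.0
ee_pos: [467.9, 142.0, 14.5]
ee_rot: [179.8, 0.2, -2.7]
force: [-2.4, -9.5, 3.5]
gripper_width: 33.4
gripper_force: 4.7
```

>>> apply_moves(
  delta_pos=[
    [0,0,0],
    [0,0,0],
    [0,0,0],
  ],
  rot=[
    [0,0,0],
    [0,0,0],
    [0,0,0],
  ],
  hand=[0.33,0.31,0.31],
)

```text
time_s: 15.25
ee_pos: [468.0, 143.1, 14.5]
ee_rot: [179.9, 0.2, -2.8]
force: [-3.9, -4.2, 3.4]
gripper_width: 28.7
gripper_force: 15.8
```

```bash
python3 face.py
```

```text
15.25 [468.  143.1  14.5] [-3.9 -4.2  3.4] 28.708334358183055 15.848931837826967
top face [(0.74, np.float64(26.0)), (0.66, np.float64(53.4))] []
top fixed_face [(0.65, np.float64(117.3))] []
top rack [(0.94, np.float64(88.8))] [(0.87, array([343.3, 176.7,  25.2,  40.7]))]
top jaw_face [(0.57, np.float64(-345.9)), (0.41, np.float64(90.0))] [(0.52, array([323.5, 172.2,   7. ,  16.4]))]
scene face [(0.47, np.float64(24.0)), (0.37, np.float64(53.6))] []
scene fixed_face [(0.7, np.float64(126.2))] []
scene rack [(0.61, np.float64(93.4))] [(0.93, array([325.1, 221.8,  34.5,  30. ]))]
scene jaw_face [(0.46, np.float64(53.5))] []
```

```bash
cat > red.py <<'E'
from fit import *
C=[559.6,55.5,-1.618]
s=env.state();print(s['time_s'],s['force'].round(1),s['gripper_width'],s['gripper_force'])
for n in('top','scene'):
    f,_=grab(n); p=f['pixels'].astype(int)
    m=(p[:,:,0]>110)&(p[:,:,1]<70)&(p[:,:,2]<75); c=proj(f,[612,10,34]); yy,xx=np.nonzero(m)
    k=np.hypot(xx-c[0],yy-c[1])<28; uv=[xx[k].mean(),yy[k].mean()]
    w=at_z(f,uv,34); d=w[:2]-C[:2]
    print(n,k.sum(),np.round(uv,1),d@[np.cos(C[2]),np.sin(C[2])])
E
python3 red.py
```

```text
15.95 [-2.6 -4.6  3.4] 28.857551649303517 15.858991323038936
top 36 [325.5 170.5] 45.78252800484981
scene 42 [331.8 208.6] 41.62210331207416
```

>>> apply_moves(
  delta_pos=[
    [0,0,0],
    [0,0,0],
    [0,0,0],
    [0,0,0],
    [0,0,0],
    [0,0,0],
    [0,0,0],
  ],
  rot=[
    [0,0,0],
    [0,0,0],
    [0,0,0],
    [0,0,0],
    [0,0,0],
    [0,0,0],
    [0,0,0],
  ],
  hand=[0.4,0.5,0.6,0.7,0.8,0.8,0.8],
)

```text
time_s: 16.63
ee_pos: [470.3, 144.3, 15.0]
ee_rot: [-180.0, -0.1, -2.8]
force: [0.7, -0.7, -1.7]
gripper_width: 71.9
gripper_force: 0.2
```

>>> apply_moves(
  delta_pos=[
    [0,0,0],
    [0,0,0],
    [0,0,0],
    [0,0,0],
    [0,0,0],
    [0,0,0],
  ],
  rot=[
    [0,0,0],
    [0,0,0],
    [0,0,0],
    [0,0,0],
    [0,0,0],
    [0,0,0],
  ],
  hand=[0.7,0.65,0.6,0.55,0.5,0.5],
)

```text
time_s: 17.13
ee_pos: [468.6, 142.9, 14.8]
ee_rot: [179.9, 0.1, -2.7]
force: [-1.6, -5.5, 3.6]
gripper_width: 45.7
gripper_force: 2.9
```

```bash
python3 red.py
```

```text
17.1333 [-1.6 -5.5  3.6] 45.69788210852531 2.8566353023052216
top 36 [326.5 170.5] 48.356219363339676
scene 43 [330.8 208.9] 44.60799936367044
```

>>> apply_moves(
  delta_pos=[
    [0,0,0],
    [0,0,0],
    [0,0,0],
  ],
  rot=[
    [0,0,0],
    [0,0,0],
    [0,0,0],
  ],
  hand=[0.46,0.43,0.43],
)

```text
time_s: 17.48
ee_pos: [468.4, 142.2, 14.7]
ee_rot: [179.8, 0.1, -2.7]
force: [-1.0, -8.3, 3.9]
gripper_width: 39.4
gripper_force: 4.5
```

>>> apply_moves(
  delta_pos=[
    [0,0,0],
    [0,0,0],
    [0,0,0],
  ],
  rot=[
    [0,0,0],
    [0,0,0],
    [0,0,0],
  ],
  hand=[0.4,0.37,0.37],
)

```text
time_s: 17.73
ee_pos: [468.3, 142.0, 14.7]
ee_rot: [179.8, 0.2, -2.7]
force: [-1.2, -9.2, 3.6]
gripper_width: 33.9
gripper_force: 4.8
```

>>> apply_moves(
  delta_pos=[
    [0,0,0],
    [0,0,0],
    [0,0,0],
  ],
  rot=[
    [0,0,0],
    [0,0,0],
    [0,0,0],
  ],
  hand=[0.34,0.32,0.32],
)

```text
time_s: 17.98
ee_pos: [468.3, 142.8, 14.7]
ee_rot: [179.9, 0.2, -2.8]
force: [-2.0, -4.7, 2.3]
gripper_width: 29.4
gripper_force: 8.2
```

```bash
python3 red.py
```

```text
17.9833 [-2.  -4.7  2.3] 29.407761568628008 8.216422135010362
top 27 [328.7 172. ] 54.18816576337105
scene 36 [329.6 209.6] 49.25832291505128
```

>>> apply_moves(
  delta_pos=[
    [0,0,0],
    [0,0,0],
    [0,0,0],
    [0,0,0],
    [0,0,0],
    [0,0,0],
    [0,0,0],
  ],
  rot=[
    [0,0,0],
    [0,0,0],
    [0,0,0],
    [0,0,0],
    [0,0,0],
    [0,0,0],
    [0,0,0],
  ],
  hand=[0.4,0.5,0.6,0.7,0.8,0.8,0.8],
  newtons=10,
)

```text
time_s: 18.67
ee_pos: [470.3, 144.3, 14.9]
ee_rot: [-180.0, -0.1, -2.8]
force: [-0.0, -0.3, 0.1]
gripper_width: 71.7
gripper_force: 0.2
```

>>> apply_moves(
  delta_pos=[
    [0,0,0],
    [0,0,0],
    [0,0,0],
    [0,0,0],
    [0,0,0],
    [0,0,0],
  ],
  rot=[
    [0,0,0],
    [0,0,0],
    [0,0,0],
    [0,0,0],
    [0,0,0],
    [0,0,0],
  ],
  hand=[0.7,0.65,0.6,0.55,0.5,0.5],
)

```text
time_s: 19.17
ee_pos: [468.5, 141.9, 14.7]
ee_rot: [179.8, 0.1, -2.6]
force: [-0.1, -9.5, 2.5]
gripper_width: 45.8
gripper_force: 5.1
```

>>> apply_moves(
  delta_pos=[
    [0,0,0],
    [0,0,0],
    [0,0,0],
  ],
  rot=[
    [0,0,0],
    [0,0,0],
    [0,0,0],
  ],
  hand=[0.48,0.46,0.46],
)

```text
time_s: 19.42
ee_pos: [468.3, 141.3, 14.7]
ee_rot: [179.7, 0.1, -2.6]
force: [-1.1, -11.0, 4.1]
gripper_width: 41.9
gripper_force: 6.1
```

```bash
python3 red.py
```

```text
19.4167 [ -1.1 -11.    4.1] 41.904276974434886 6.107736825942993
top 33 [329.5 169.9] 55.935179647889825
scene 37 [329.3 209.5] 49.669176312305694
```

>>> apply_moves(
  delta_pos=[
    [0,0,0],
    [0,0,0],
    [0,0,0],
  ],
  rot=[
    [0,0,0],
    [0,0,0],
    [0,0,0],
  ],
  hand=[0.44,0.42,0.42],
)

```text
time_s: 19.77
ee_pos: [468.2, 140.3, 14.7]
ee_rot: [179.6, 0.2, -2.6]
force: [-0.6, -17.3, 5.2]
gripper_width: 38.2
gripper_force: 8.5
```

>>> apply_moves(
  delta_pos=[
    [0,0,0],
    [0,0,0],
    [0,0,0],
  ],
  rot=[
    [0,0,0],
    [0,0,0],
    [0,0,0],
  ],
  hand=[0.4,0.39,0.39],
)

```text
time_s: 20.02
ee_pos: [468.1, 139.8, 14.7]
ee_rot: [179.6, 0.2, -2.6]
force: [0.8, -18.6, 5.6]
gripper_width: 36.1
gripper_force: 9.6
```

```bash
python3 - <<'E'
from fit import *
print(env.state()['force'],env.state()['gripper_force'])
g,_=grab('scene');t,_=grab('top')
a=cv2.resize(g['pixels'][185:245,285:365],(640,480),interpolation=cv2.INTER_CUBIC)
cv2.imwrite('pics/x3.png',a[:,:,::-1])
b=cv2.resize(t['pixels'][140:215,290:370],(640,600),interpolation=cv2.INTER_CUBIC)
cv2.imwrite('pics/x4.png',b[:,:,::-1])
E
```

```text
[  0.78806594 -18.6483289    5.56625617] 9.585153758525848
```

View pics/x3.png

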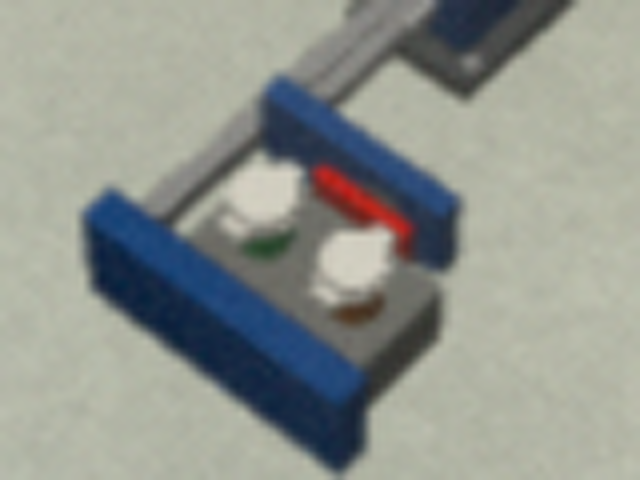

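View pics/x4.png

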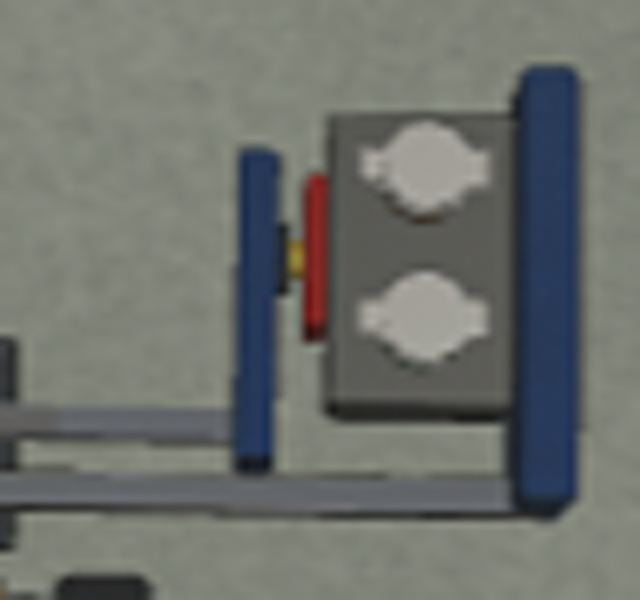

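The top crop shows the rack flush and square between the red face (column 318) and the fixed jaw (column 520). Both caps are flat, and the plunger gap is about 8 mm, so the face is pressed in roughly 4–5 mm. The trigger force implies about 14 N on the rack. I'll check that it holds steady, then hand in.

>>> apply_moves(
  delta_pos=[
    [0,0,0],
    [0,0,0],
    [0,0,0],
    [0,0,0],
    [0,0,0],
    [0,0,0],
  ],
  rot=[
    [0,0,0],
    [0,0,0],
    [0,0,0],
    [0,0,0],
    [0,0,0],
    [0,0,0],
  ],
  hand=[0.39,0.39,0.39,0.39,0.39,0.39],
)

```text
time_s: 20.62
ee_pos: [468.1, 139.8, 14.6]
ee_rot: [179.6, 0.2, -2.6]
force: [0.0, -19.0, 5.3]
gripper_width: 35.9
gripper_force: 9.5
```

```bash
python3 - <<'E'
from h import *
s=env.state();print(s['force'],s['gripper_force'],s['gripper_width'])
if 15<-s['force'][1]<22: print(env.job_done())
E
```

```text
[  0.04241317 -19.00974002   5.32115132] 9.539909362792969 35.93930733131953
the job is handed in; nothing more can be done
None
```

I handed the job in at about 20.6 s, with no verdict returned: both caps are shut, the rack is square against the fixed jaw, the red face is pressed in an estimated 4–5 mm (about 15 N), and the gripper is still squeezing the trigger.

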